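# Put the wrench sockets back on the rack in order of size

### The job

Line the four wrench sockets up on the rack in order of size: the smallest on the cork pad next to the steel end stop, then each larger one on the next pad, with the largest on the pad farthest from the stop. Stand each one upright in the middle of its pad and let go of it. Do not shift or knock over the screw jar that stands among them.

Things in the scene. Friction and masses are not known exactly. Their poses are not given: they have to be found in the camera images.
- tiny (a point): Centre (half-way up, on the axis) of the smallest of four loose round sockets for a socket wrench, all of the same dark steel, hollow with a hexagonal mouth at the top, standing upright on the bench: 24 mm across, 44 mm tall (the lowest third is 8 % narrower), about 90 g. z is its axis, up.
- small (a point): Centre (half-way up, on the axis) of the second smallest of four loose round sockets for a socket wrench, all of the same dark steel, hollow with a hexagonal mouth at the top, standing upright on the bench: 32 mm across, 52 mm tall (the lowest third is 8 % narrower), about 160 g. z is its axis, up.
- medium (a point): Centre (half-way up, on the axis) of the second largest of four loose round sockets for a socket wrench, all of the same dark steel, hollow with a hexagonal mouth at the top, standing upright on the bench: 41 mm across, 60 mm tall (the lowest third is 8 % narrower), about 270 g. z is its axis, up.
- large (a point): Centre (half-way up, on the axis) of the largest of four loose round sockets for a socket wrench, all of the same dark steel, hollow with a hexagonal mouth at the top, standing upright on the bench: 50 mm across, 68 mm tall (the lowest third is 8 % narrower), about 420 g. z is its axis, up.
- pad_a: One of the four identical round cork pads, 54 mm across and 3 mm thick, fixed in one straight row 76 mm apart on a dark wooden board (the rack: 64 mm wide, 352 mm long, 18 mm high, fixed on the bench). Origin: centre of the pad's underside, on the board; the pad's top is 3 mm higher, 21 mm above the bench. The letters say nothing about the order in the row.
- pad_b: One of the four identical round cork pads, 54 mm across and 3 mm thick, fixed in one straight row 76 mm apart on a dark wooden board (the rack: 64 mm wide, 352 mm long, 18 mm high, fixed on the bench). Origin: centre of the pad's underside, on the board; the pad's top is 3 mm higher, 21 mm above the bench. The letters say nothing about the order in the row.
- pad_c: One of the four identical round cork pads, 54 mm across and 3 mm thick, fixed in one straight row 76 mm apart on a dark wooden board (the rack: 64 mm wide, 352 mm long, 18 mm high, fixed on the bench). Origin: centre of the pad's underside, on the board; the pad's top is 3 mm higher, 21 mm above the bench. The letters say nothing about the order in the row.
- pad_d: One of the four identical round cork pads, 54 mm across and 3 mm thick, fixed in one straight row 76 mm apart on a dark wooden board (the rack: 64 mm wide, 352 mm long, 18 mm high, fixed on the bench). Origin: centre of the pad's underside, on the board; the pad's top is 3 mm higher, 21 mm above the bench. The letters say nothing about the order in the row.
- stop: The bright steel end stop: a fixed block on one end of the rack, in line with the row of pads, 64 mm across the rack, 20 mm along it, 30 mm high. Origin: centre of its underside, on the board, 50 mm from the centre of the nearest pad; x points across the rack, y along it. The other end of the rack has only a flat 5 mm wooden strip. Which end carries the stop changes from start to start.
- jar: Loose glass screw jar with a brass lid, standing among the sockets: 44 mm across, 62 mm tall, to be left where it stands. Origin: centre of its underside, z up.

How it is judged:
By the outcome, as a careful person would: the job done as asked, in the order asked, and still so for the second after the job is handed in, with the robot touching nothing.
It also fails if it takes over 102 s, if anything falls off the work surface, if the arm or the gripper's body presses on something with over 40 N, if the wrist force passes 120 N, or if a joint passes its speed limit or range.

### The arm

A 6-joint arm with a two-finger parallel gripper is mounted at the origin on the work surface. World frame = base frame: x ahead of the robot, y to its left, z up, the work surface at z = 0. Lengths are in m, angles in degrees, forces in N, time in s.
With the tool pointing down it reaches from about 0.4 to 0.825 m from the base axis. Payload 7 kg.
Tool frame: the origin (TCP) lies at the very end of the fingers, on their centre line; the grasp point (between the pads) lies 19 mm behind it; z points along the fingers, y is the line along which they close (so a half turn about z gives the same grasp; the last joint's range is limited). The gripper opens to 88 mm and grips with 3 to 60 N. Pads are 19 mm wide; open, the fingers measure 130 mm over their backs; the gripper's body (78 mm by 193 mm) begins 47 mm behind the grasp point.
Start: joints at [86.408, 20.546, 0.682, 0, -70.136, -16.507], TCP at [0.232, 0.634, 0.227] pointing down, gripper open.
Joint ranges: [-176.03, 176.03], [-82.01, 121.73], [-58.28, 71.71], [-173.87, 95.51], [-174.79, -0.11], [-173.66, 173.66]. Speed limits (degrees/s): [136.94, 136.94, 172.46, 180, 180, 180].

### API

Orientations are given as [roll, pitch, yaw] about the fixed x, y, z axes, in that order (R = Rz(yaw) Ry(pitch) Rx(roll)).
In Python, from plant import get_state, imaging, r, finder gives the robot as it stands.
- The arm moves only by the shell command python3 -m handwheel 'ROWS' [FORCE]. ROWS is JSON, a list of rows, each a list of 5 numbers: the closure, from 0 (fully open) to 1 (shut), then the shift along the world's x, y, z in cm, then the turn about the world's z in degrees. A call has 1 to 8 rows; each row is the pose to reach, as a shift and turn from the pose commanded when the call began; what a row does not reach only later rows make up. A row lasts 1/8 s, in which the tool goes at most 62.5 mm and 10.7 degrees, less where a joint would pass 70% of its speed; a pose out of reach is approached as far as the arm can. A call with a gripper value outside its range is refused whole. The fingers move at their own pace and stop on an object; FORCE is the grip in N (left out, the last holds). Time passes only in rows, so rows that repeat a pose let the fingers close. It gives the time, the measured TCP pose, the force, the opening and the grip force at its end, in the units of the state.
- get_state(): the state, without advancing time (a new reading comes with each control period).
- imaging.capture(name): name is "side" or "top" or "wrist"; returns (picture, depth): 400x640x3 uint8, red, green, blue; 400x640 float32, m along the optical axis (not along the pixel's ray), 0 where there is no reading.
- imaging.get_calibration(name): a dict with "fx", "fy", "cx", "cy" (pixels), "rvec" (rotation vector, rad) and "tvec" (3), from world to camera coordinates, as OpenCV has them; the wrist camera has in their place "hand_eye" (4x4, takes a point from camera to tool coordinates, whose origin is the TCP and whose axes are the flange's). Camera axes: x right, y down, z forward; pixel columns grow to the right and rows downward; lengths in m; the calibration is good to about 2 mm. A picture is of the moment at which its call begins: read the wrist's pose just before it. get_calibration takes no time and is no camera call.
- r.close_job(): hands the job in; it is judged then, once.
Trained networks look in the newest picture that a camera, given by its name, has taken for a name from the list of things; names that differ only in an ending like _2 or _b are one class to them, and where a whole thing is asked for, a point or a joint stands for the part that bears it (a point fixed in the world has none). Each returns a list of dicts, best first, with "p" (0 to 1); they miss things now and then, are a little off and sometimes report something else, mostly with a low value. They report only what shows in the picture. A call takes as long as a camera call.
- finder.cut_out(camera, query): "region" (400x640 bool, what is visible of it) and "pixel" ([column, row] in pixels, amid what is visible of it).
The state is a dict: "time_s": time; "joints": joint angles; "qd": joint speeds; "joint_torque": joint torques, N m; "tcp_pos": TCP position; "eef_rot": TCP orientation; "contact_force": force on the tool from outside, world axes, zero at the start; "moment": the same for the moment, N m; "gripper_width": finger opening in m; "gripper_force": force on a finger pad.
Only numpy, scipy, OpenCV 4.12 (cv2) and the standard library are available. Lean on these libraries where they do the work, as an engineer would, in place of code of your own. Each camera call takes 0.05 s, during which the arm holds its last target. There are 200 camera calls.

## Working session

There is one attempt and no reset: what is moved stays moved. The work goes in short steps, Python scripts to look and compute and a shell command to move; the robot and the scene stay as the last step left them, time stands still between calls to the robot, and variables do not carry over. Pictures are saved under pics/ and viewed, at most 14 in all, crops included, and the job is handed in when it is done.

```bash
mkdir -p pics; ls
python3 - <<'E'
from plant import get_state, imaging, r, finder
import cv2
s=get_state();print(s)
for n in("top","side"):
    p,d=imaging.capture(n);cv2.imwrite(f"pics/{n}0.png",p[:,:,::-1]);print(imaging.get_calibration(n))
E
```

```text
pics
{'time_s': 0.0, 'joints': array([ 8.64085847e+01,  2.05886411e+01,  6.33767407e-01, -2.00266606e-02,
       -7.01359143e+01, -1.65085444e+01]), 'qd': array([-0.07773359, -0.07353657, -0.00799301,  0.02622634,  0.06744172,
       -0.03518826]), 'joint_torque': array([ 9.57072116e-04, -5.82713234e+01,  2.93070441e+01,  6.99766651e+00,
        7.16846334e-03, -1.57981781e-04]), 'tcp_pos': array([0.23180925, 0.63342385, 0.22565447]), 'eef_rot': array([ 1.79907604e+02, -7.75018328e-03, -2.01067732e+01]), 'contact_force': array([0.0181088 , 0.77179647, 0.31805123]), 'moment': array([-0.01520031,  0.0132484 , -0.03712435]), 'gripper_force': 0.0, 'gripper_width': 0.08764027838541562}
{'fx': 372.55320068358566, 'fy': 372.55320068358566, 'cx': 321.1109171346907, 'cy': 191.83032264144182, 'rvec': array([ 2.23643151, -2.17504346,  0.07138776]), 'tvec': array([-0.01622536,  0.54630882,  0.73613359])}
{'fx': 369.6473429975681, 'fy': 369.6473429975681, 'cx': 321.8981814492155, 'cy': 198.644403630533, 'rvec': array([ 2.13092323, -0.28386632,  0.12419838]), 'tvec': array([-0.54554412,  0.11473035,  0.70697075])}
```

View pics/top0.png

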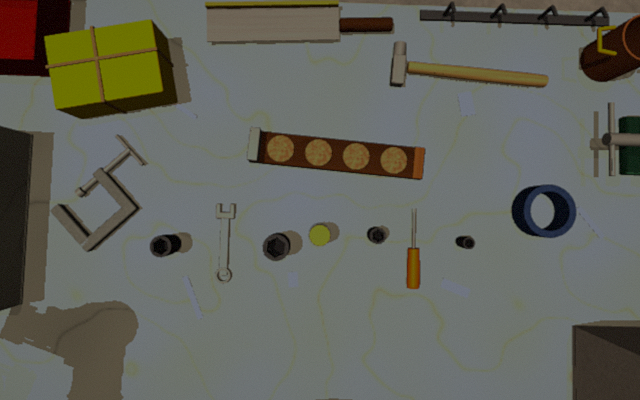

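View pics/side0.png

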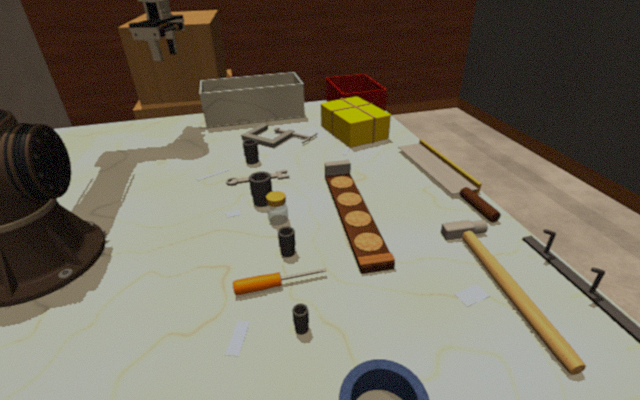

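The top view shows the stop at the left end of the rack (255,144), with pads at (280,149), (318,153), (356,156) and (393,160). The sockets are at (165,244), (277,246), (376,235) and (465,242), and the jar is at (319,235). The side view agrees.

```bash
cat > h.py <<'E'
from plant import get_state, imaging, r, finder
import cv2, numpy as np
from scipy.spatial.transform import Rotation as Rn
def cam2world(n,s=None):
    c=imaging.get_calibration(n); T=np.eye(4)
    if 'rvec' in c:
        R=cv2.Rodrigues(c['rvec'])[0]; T[:3,:3]=R.T; T[:3,3]=-R.T@c['tvec']
    else:
        T[:3,:3]=Rn.from_euler('xyz',s['eef_rot'],degrees=True).as_matrix(); T[:3,3]=s['tcp_pos']; T=T@c['hand_eye']
    return c,T
def cloud(n,s,d):
    c,T=cam2world(n,s); v,u=np.mgrid[:400,:640]
    P=np.dstack([(u-c['cx'])/c['fx']*d,(v-c['cy'])/c['fy']*d,d])
    return P@T[:3,:3].T+T[:3,3]
def atz(n,s,px,z):
    c,T=cam2world(n,s); q=T[:3,:3]@np.array([(px[0]-c['cx'])/c['fx'],(px[1]-c['cy'])/c['fy'],1])
    return T[:3,3]+q*(z-T[2,3])/q[2]
def fit_pts(W,z0,z1,seedxy,rad):
    m=(W[...,2]>z0)&(W[...,2]<z1)&(np.hypot(W[...,0]-seedxy[0],W[...,1]-seedxy[1])<rad)
    q=W[m][:,:2].astype(np.float32)
    if len(q)<5: return None,0,len(q)
    (x,y),R=cv2.minEnclosingCircle(q); return np.round([x,y],4),round(R,4),len(q)
E
python3 - <<'E'
from h import *
p,d=imaging.capture("top"); W=cloud("top",None,d)
for q in("tiny","small","medium","large","jar","pad_a","stop"):
    for o in finder.cut_out("top",q)[:5]:
        m=o['region']&(d>0); P=W[m]; zt=np.percentile(P[:,2],95)
        t=P[P[:,2]>zt-.006]; (x,y),R=cv2.minEnclosingCircle(t[:,:2].astype(np.float32))
        print(q,round(o['p'],2),np.round(o['pixel']),m.sum(),'ztop',round(zt,3),'c',round(x,4),round(y,4),'R',round(R,4))
E
```

```text
tiny 0.57 [461. 241.] 226 ztop 0.045 c 0.4553 -0.2888 R 0.0124
small 0.65 [321. 236.] 379 ztop 0.064 c 0.4641 0.0004 R 0.0199
small 0.58 [378. 234.] 269 ztop 0.053 c 0.4656 -0.1108 R 0.0159
small 0.2 [254. 142.] 401 ztop 0.05 c 0.6347 0.1308 R 0.0322
medium 0.57 [166. 244.] 565 ztop 0.061 c 0.436 0.2949 R 0.0208
large 0.7 [277. 246.] 539 ztop 0.069 c 0.4399 0.0798 R 0.0246
jar 0.85 [320. 237.] 377 ztop 0.064 c 0.4641 0.0004 R 0.0199
pad_a 0.91 [355. 156.] 527 ztop 0.023 c 0.6209 -0.0692 R 0.0265
pad_a 0.87 [318. 154.] 586 ztop 0.023 c 0.6272 0.0065 R 0.028
pad_a 0.78 [394. 160.] 533 ztop 0.023 c 0.615 -0.1453 R 0.0267
pad_a 0.7 [280. 150.] 523 ztop 0.023 c 0.6312 0.0828 R 0.0268
stop 0.82 [256. 144.] 456 ztop 0.05 c 0.6349 0.1314 R 0.0324
```

Measured heights and radii match the given sizes, and pad spacing is 76 mm with the stop next to the y=+0.083 pad. The targets are:

- tiny: (.632, .083)
- small: (.6265, .007)
- medium: (.621, -.069)
- large: (.615, -.145)

I'll grip across the rack, which means yaw -94. Medium goes first.

```bash
python3 -m handwheel '[[0,2.5,-4.2,0,-9],[0,5,-8.5,0,-18],[0,7.6,-12.7,-1,-27],[0,10.2,-17,-2,-37],[0,12.8,-21,-3,-46],[0,15.3,-25.4,-4,-55],[0,17.9,-29.7,-5,-65],[0,20.4,-33.9,-6,-74]]' 20; python3 -m handwheel '[[0,0,0,0,0],[0,0,0,0,0]]'
python3 - <<'E'
from h import *
s=get_state(); p,d=imaging.capture("wrist"); W=cloud("wrist",s,d)
print(s['tcp_pos'],s['eef_rot'],s['joints'])
cv2.imwrite("pics/w1.png",p[:,:,::-1])
for q in ("medium",):
    print([(o['p'],o['pixel'],np.median(W[o['region']],0)) for o in finder.cut_out("wrist",q)[:2]])
print(fit_pts(W,.054,.066,(.436,.295),.04))
E
```

```text
time_s: 1.5
tcp_pos: [0.4367, 0.2935, 0.1667]
eef_rot: [-180.0, 0.0, -94.4]
contact_force: [1.1, 1.1, -0.9]
gripper_width: 0.0881
gripper_force: 0.0
time_s: 1.75
tcp_pos: [0.4363, 0.295, 0.1669]
eef_rot: [-180.0, 0.0, -94.1]
contact_force: [-0.8, -1.1, -0.5]
gripper_width: 0.0877
gripper_force: 0.0
[0.43626035 0.29501767 0.16688266] [-1.79974254e+02  3.07776695e-02 -9.40795005e+01] [ 5.54310157e+01  9.38910801e+00 -2.28689626e+01  7.77293358e-03
 -5.77023446e+01 -5.95146741e+01]
[(0.61, [322.4, 195.2], array([0.43600217, 0.29558689, 0.0507437 ]))]
(array([0.4361, 0.2942]), 0.0204, 796)
```

The wrist camera agrees with the top camera to 1 mm. Descending and gripping.

```bash
python3 -m handwheel '[[0,0,-0.1,-4,0],[0,0,-0.1,-8,0],[0,0,-0.1,-11,0],[0,0,-0.1,-13,0],[0,0,-0.1,-14.3,0],[0,0,-0.1,-15,0],[0,0,-0.1,-15,0]]' 20; python3 -m handwheel '[[0.6,0,0,0,0],[0.6,0,0,0,0],[0.6,0,0,0,0],[0.6,0,0,0,0],[0.6,0,0,0,0],[0.6,0,0,0,0]]' 25
```

```text
time_s: 2.72
tcp_pos: [0.4359, 0.2942, 0.0166]
eef_rot: [-180.0, -0.0, -94.1]
contact_force: [-0.2, 0.2, -0.4]
gripper_width: 0.0876
gripper_force: 0.0
time_s: 3.48
tcp_pos: [0.436, 0.2939, 0.0166]
eef_rot: [-180.0, 0.0, -94.1]
contact_force: [0.4, -1.2, 0.8]
gripper_width: 0.0402
gripper_force: 25.0
```

Gripped, 40.2 mm wide. Now lifting and carrying.

```bash
python3 -m handwheel '[[0.6,0,0,1.5,0],[0.6,0,0,5,0],[0.6,0,0,9,0],[0.6,0,0,12,0],[0.6,2.5,-5,12,0],[0.6,5,-10,12,0],[0.6,7.5,-15,12,0],[0.6,10,-20,12,0]]'; python3 -m handwheel '[[0.6,2.5,-5,0,0],[0.6,5,-10,0,0],[0.6,7,-14,0,0],[0.6,8.5,-16.3,0,0],[0.6,8.5,-16.3,-3,0],[0.6,8.5,-16.3,-6,0],[0.6,8.5,-16.3,-8,0],[0.6,8.5,-16.3,-8,0]]'
python3 - <<'E'
from h import *
s=get_state(); print(s['tcp_pos'],s['eef_rot'])
p,d=imaging.capture("wrist"); cv2.imwrite("pics/w2.png",p[:,:,::-1]); W=cloud("wrist",s,d)
for o in finder.cut_out("wrist","pad_a")[:4]:
    m=o['region']; q=W[m&(d>0)]; print(o['p'],o['pixel'],cv2.minEnclosingCircle(q[:,:2].astype(np.float32)),np.median(q[:,2]))
E
```

```text
time_s: 4.47
tcp_pos: [0.5363, 0.0923, 0.1375]
eef_rot: [-180.0, 0.0, -94.1]
contact_force: [0.6, 0.7, -3.5]
gripper_width: 0.0404
gripper_force: 25.0
time_s: 5.48
tcp_pos: [0.6194, -0.0694, 0.0554]
eef_rot: [179.8, -0.0, -94.1]
contact_force: [-0.0, 0.4, -2.0]
gripper_width: 0.0402
gripper_force: 25.0
[ 0.61943189 -0.06935346  0.05541014] [ 1.79786222e+02 -3.80947768e-02 -9.41221264e+01]
0.9 [322.6, 112.1] ((0.6145399212837219, -0.14647170901298523), 0.02773715928196907) 0.019837847118191226
```

View pics/w2.png

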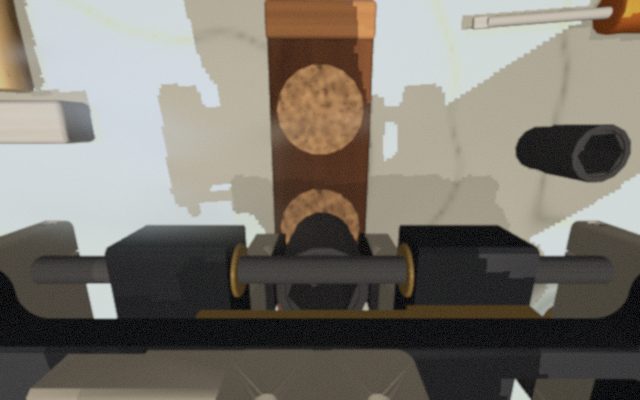

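The wrist image shows the held socket over its pad (320,215), with the last pad at (322,112), matching the earlier estimate. The socket is in line, so I'll set it down.

```bash
python3 -m handwheel '[[0.6,0.1,-0.1,-0.8,0],[0.6,0.1,-0.1,-1.3,0],[0.6,0.1,-0.1,-1.6,0],[0.6,0.1,-0.1,-1.75,0],[0.6,0.1,-0.1,-1.75,0]]'
```

```text
time_s: 6.2
tcp_pos: [0.622, -0.0701, 0.039]
eef_rot: [180.0, -0.0, -94.1]
contact_force: [0.8, -0.3, -3.5]
gripper_width: 0.0404
gripper_force: 25.0
```

```bash
python3 -m handwheel '[[0.6,-0.1,0,-0.1,0],[0.6,-0.1,0,-0.15,0],[0.6,-0.1,0,-0.15,0]]'
```

```text
time_s: 6.58
tcp_pos: [0.621, -0.0701, 0.0377]
eef_rot: [-180.0, -0.0, -94.1]
contact_force: [-0.7, 0.6, -2.1]
gripper_width: 0.0403
gripper_force: 25.0
```

```bash
python3 -m handwheel '[[0.6,0,0,-0.05,0],[0.4,0,0,-0.05,0],[0.2,0,0,-0.05,0],[0,0,0,-0.05,0],[0,0,0,-0.05,0],[0,0,0,-0.05,0],[0,0,0,2,0],[0,0,0,6,0]]'; python3 -m handwheel '[[0,0,0,5,0],[0,-3,2.5,6,0],[0,-7,6,6,0],[0,-11,9,6,0],[0,-15,12.4,6,0],[0,-18.1,15,6,0],[0,-18.1,15,6,0]]'
python3 - <<'E'
from h import *
s=get_state(); p,d=imaging.capture("wrist"); W=cloud("wrist",s,d)
print(s['tcp_pos'])
print(fit_pts(W,.060,.075,(.440,.080),.04))
p,d=imaging.capture("top"); W=cloud("top",None,d);cv2.imwrite("pics/t2.png",p[:,:,::-1])
print(fit_pts(W,.075,.085,(.621,-.07),.04),fit_pts(W,.057,.066,(.464,.0),.03))
E
```

```text
time_s: 7.58
tcp_pos: [0.6196, -0.0703, 0.0965]
eef_rot: [179.8, -0.0, -94.1]
contact_force: [1.2, 0.2, 0.6]
gripper_width: 0.0877
gripper_force: 0.0
time_s: 8.45
tcp_pos: [0.4385, 0.081, 0.1581]
eef_rot: [-180.0, 0.1, -93.9]
contact_force: [1.1, 0.6, 0.3]
gripper_width: 0.0877
gripper_force: 0.0
[0.4384595  0.08102761 0.15809916]
(array([0.44  , 0.0795]), 0.025, 1394)
(array([ 0.6208, -0.0678]), 0.0205, 205) (array([0.4642, 0.0005]), 0.0198, 352)
```

Medium stands on its pad at (.621,-.068). Next is large.

```bash
python3 -m handwheel '[[0,0.15,-0.05,-4,0],[0,0.15,-0.1,-8,0],[0,0.15,-0.1,-11,0],[0,0.15,-0.1,-12.5,0],[0,0.15,-0.1,-13.5,0],[0,0.15,-0.1,-13.5,0]]'; python3 -m handwheel '[[0.5,0,0,0,0],[0.5,0,0,0,0],[0.5,0,0,0,0],[0.5,0,0,0,0],[0.5,0,0,0,0],[0.5,0,0,0,0]]' 30
```

```text
time_s: 9.3
tcp_pos: [0.4416, 0.0783, 0.022]
eef_rot: [179.9, -0.1, -94.1]
contact_force: [-0.2, -0.8, -0.5]
gripper_width: 0.0878
gripper_force: 0.0
time_s: 10.05
tcp_pos: [0.4413, 0.0789, 0.0227]
eef_rot: [180.0, -0.0, -94.1]
contact_force: [-4.0, 0.5, 4.5]
gripper_width: 0.0492
gripper_force: 30.0
```

```bash
python3 -m handwheel '[[0.5,0,0,1.5,0],[0.5,0,0,5,0],[0.5,0,0,9,0],[0.5,0,0,12,0],[0.5,3,-3.5,13,0],[0.5,6,-7.5,13,0],[0.5,9,-12,13,0],[0.5,12,-16,13,0]]'; python3 -m handwheel '[[0.5,3,-4,0,0],[0.5,5.4,-6.5,0,0],[0.5,5.4,-6.5,-3,0],[0.5,5.4,-6.5,-6,0],[0.5,5.4,-6.5,-8.5,0],[0.5,5.4,-6.5,-10,0],[0.5,5.4,-6.5,-10.6,0],[0.5,5.4,-6.5,-10.6,0]]'
```

```text
time_s: 11.05
tcp_pos: [0.5617, -0.0827, 0.1517]
eef_rot: [179.9, 0.0, -94.1]
contact_force: [0.5, 1.1, -3.5]
gripper_width: 0.049
gripper_force: 30.0
time_s: 12.05
tcp_pos: [0.6156, -0.1461, 0.0466]
eef_rot: [180.0, -0.0, -94.1]
contact_force: [-0.3, 0.3, -2.6]
gripper_width: 0.049
gripper_force: 30.0
```

```bash
python3 -m handwheel '[[0.5,0,0,-0.15,0],[0.5,0,0,-0.25,0],[0.5,0,0,-0.28,0],[0.5,0,0,-0.28,0]]'
```

```text
time_s: 12.55
tcp_pos: [0.6155, -0.1462, 0.044]
eef_rot: [-180.0, 0.0, -94.1]
contact_force: [-0.0, 0.4, -4.0]
gripper_width: 0.0489
gripper_force: 30.0
```

```bash
python3 -m handwheel '[[0.5,0,0,-0.05,0],[0.5,0,0,-0.08,0],[0.3,0,0,-0.08,0],[0,0,0,-0.08,0],[0,0,0,-0.08,0],[0,0,0,-0.08,0],[0,0,0,2,0],[0,0,0,6,0]]'; python3 -m handwheel '[[0,0,0,6,0],[0,-1,0,7,0],[0,-5,1,7,0],[0,-10,2.5,6,0],[0,-14.9,3.5,5,0],[0,-14.9,3.5,5,0]]'
python3 - <<'E'
from h import *
s=get_state(); p,d=imaging.capture("wrist"); W=cloud("wrist",s,d)
print(s['tcp_pos'])
print(fit_pts(W,.046,.058,(.466,-.111),.035))
p,d=imaging.capture("top"); W=cloud("top",None,d)
print(fit_pts(W,.075,.085,(.621,-.07),.035),fit_pts(W,.083,.095,(.615,-.146),.035))
E
```

```text
time_s: 13.55
tcp_pos: [0.6141, -0.1461, 0.1026]
eef_rot: [179.8, -0.0, -94.1]
contact_force: [0.5, 0.0, 0.4]
gripper_width: 0.0878
gripper_force: 0.0
time_s: 14.3
tcp_pos: [0.4621, -0.1109, 0.1528]
eef_rot: [179.9, 0.0, -94.1]
contact_force: [0.7, -0.1, 1.0]
gripper_width: 0.0876
gripper_force: 0.0
[ 0.46212926 -0.1109182   0.15284878]
(array([ 0.465 , -0.1121]), 0.0159, 528)
(array([ 0.621 , -0.0678]), 0.0206, 204) (array([ 0.6155, -0.1437]), 0.025, 318)
```

```bash
python3 -m handwheel '[[0,0,-0.1,-4,0],[0,0,-0.1,-8,0],[0,0,-0.1,-11,0],[0,0,-0.1,-12.8,0],[0,0,-0.1,-13.8,0],[0,0,-0.1,-13.8,0]]'; python3 -m handwheel '[[0.7,0,0,0,0],[0.7,0,0,0,0],[0.7,0,0,0,0],[0.7,0,0,0,0],[0.7,0,0,0,0],[0.7,0,0,0,0],[0.7,0,0,0,0]]' 20
```

```text
time_s: 15.15
tcp_pos: [0.4667, -0.1123, 0.0152]
eef_rot: [179.9, -0.0, -94.1]
contact_force: [0.1, 0.8, 0.9]
gripper_width: 0.0875
gripper_force: 0.0
time_s: 16.02
tcp_pos: [0.4664, -0.1122, 0.0158]
eef_rot: [180.0, -0.0, -94.1]
contact_force: [-0.7, 0.4, 1.1]
gripper_width: 0.0321
gripper_force: 20.0
```

```bash
python3 -m handwheel '[[0.7,0,0,1.5,0],[0.7,0,0,5,0],[0.7,0,0,9,0],[0.7,0,0,13,0],[0.7,3,2,13,0],[0.7,7,5,13,0],[0.7,11,8,13,0],[0.7,14,10,13,0]]'; python3 -m handwheel '[[0.7,2,1.8,0,0],[0.7,2,1.8,0,0],[0.7,2,1.8,-3,0],[0.7,2,1.8,-6,0],[0.7,2,1.8,-8.5,0],[0.7,2,1.8,-10,0],[0.7,2,1.8,-10.7,0],[0.7,2,1.8,-10.7,0]]'
```

```text
time_s: 17.02
tcp_pos: [0.6076, -0.0108, 0.1451]
eef_rot: [180.0, -0.0, -94.1]
contact_force: [0.8, 0.5, -1.8]
gripper_width: 0.0319
gripper_force: 20.0
time_s: 18.02
tcp_pos: [0.6264, 0.0057, 0.0388]
eef_rot: [180.0, -0.0, -94.1]
contact_force: [-0.6, 1.0, -0.2]
gripper_width: 0.0322
gripper_force: 20.0
```

```bash
python3 -m handwheel '[[0.7,0,0,-0.1,0],[0.7,0,0,-0.2,0],[0.7,0,0,-0.25,0],[0.7,0,0,-0.25,0]]'
```

```text
time_s: 18.52
tcp_pos: [0.6267, 0.0059, 0.0368]
eef_rot: [-180.0, 0.0, -94.1]
contact_force: [-2.0, 0.2, 2.8]
gripper_width: 0.0322
gripper_force: 20.0
```

Contact felt, so I'm releasing. The tiny socket at (.455,-.289) is next, via a high path.

```bash
python3 -m handwheel '[[0.5,0,0,0,0],[0.2,0,0,0,0],[0,0,0,0,0],[0,0,0,0,0],[0,0,0,0,0],[0,0,0,2,0],[0,0,0,6,0],[0,0,0,12,0]]'; python3 -m handwheel '[[0,-3,-4,2,0],[0,-5.5,-8,2,0],[0,-8,-12.5,2,0],[0,-10.5,-17,2,0],[0,-13,-21.5,2,0],[0,-15.5,-26,0,0],[0,-17.2,-29.5,-2,0],[0,-17.2,-29.5,-2,0]]'
python3 - <<'E'
from h import *
s=get_state(); p,d=imaging.capture("wrist"); W=cloud("wrist",s,d)
print(s['tcp_pos'])
print(fit_pts(W,.038,.050,(.455,-.289),.03))
p,d=imaging.capture("top"); W=cloud("top",None,d)
print(fit_pts(W,.068,.079,(.6265,.006),.035),fit_pts(W,.075,.085,(.621,-.07),.035),fit_pts(W,.083,.095,(.615,-.146),.035))
E
```

```text
time_s: 19.52
tcp_pos: [0.6252, 0.0056, 0.1557]
eef_rot: [179.8, -0.1, -94.1]
contact_force: [1.7, 0.7, -0.3]
gripper_width: 0.0877
gripper_force: 0.0
time_s: 20.52
tcp_pos: [0.452, -0.2906, 0.1347]
eef_rot: [179.8, 0.0, -94.3]
contact_force: [-0.0, 1.4, 0.7]
gripper_width: 0.0876
gripper_force: 0.0
[ 0.45201159 -0.29060608  0.1347133 ]
(array([ 0.4545, -0.2903]), 0.012, 333)
(array([0.6263, 0.0075]), 0.0161, 123) (array([ 0.6208, -0.0677]), 0.0204, 204) (array([ 0.6165, -0.1431]), 0.0251, 165)
```

```bash
python3 -m handwheel '[[0,0,-0.1,-4,0],[0,0,-0.1,-8,0],[0,0,-0.1,-10.5,0],[0,0,-0.1,-11.8,0],[0,0,-0.1,-12.6,0],[0,0,-0.1,-12.6,0]]'; python3 -m handwheel '[[0.8,0,0,0,0],[0.8,0,0,0,0],[0.8,0,0,0,0],[0.8,0,0,0,0],[0.8,0,0,0,0],[0.8,0,0,0,0],[0.8,0,0,0,0]]' 15
```

```text
time_s: 21.38
tcp_pos: [0.4549, -0.29, 0.0105]
eef_rot: [-180.0, -0.0, -94.1]
contact_force: [0.4, 0.0, 0.1]
gripper_width: 0.0876
gripper_force: 0.0
time_s: 22.25
tcp_pos: [0.4544, -0.2901, 0.0102]
eef_rot: [180.0, 0.0, -94.1]
contact_force: [-1.4, 0.1, 0.0]
gripper_width: 0.0234
gripper_force: 15.7
```

```bash
python3 -m handwheel '[[0.8,0,0,1.5,0],[0.8,0,0,5,0],[0.8,0,0,9.5,0],[0.8,0,0,14,0],[0.8,1,5,14,0],[0.8,2,10,14,0],[0.8,4,15,14,0],[0.8,6.5,20,14,0]]'; python3 -m handwheel '[[0.8,3,5,0,0],[0.8,6,10,0,0],[0.8,9,14,0,0],[0.8,11.2,17.2,0,0],[0.8,11.2,17.2,0,0],[0.8,11.2,17.2,-4,0],[0.8,11.2,17.2,-8,0],[0.8,11.2,17.2,-9.5,0]]'; python3 -m handwheel '[[0.8,0,0,-1,0],[0.8,0,0,-2,0],[0.8,0,0,-2.2,0],[0.8,0,0,-2.2,0]]'
```

```text
time_s: 23.25
tcp_pos: [0.5196, -0.0886, 0.1517]
eef_rot: [-179.9, 0.0, -94.1]
contact_force: [0.4, -0.7, -1.0]
gripper_width: 0.0239
gripper_force: 15.0
time_s: 24.25
tcp_pos: [0.6296, 0.0807, 0.0537]
eef_rot: [179.8, -0.1, -94.1]
contact_force: [0.9, 0.2, -0.6]
gripper_width: 0.0237
gripper_force: 15.0
time_s: 24.75
tcp_pos: [0.6318, 0.082, 0.0338]
eef_rot: [-180.0, 0.0, -94.1]
contact_force: [-0.9, -0.7, -0.9]
gripper_width: 0.0234
gripper_force: 15.0
```

Target z is .0312.

```bash
python3 -m handwheel '[[0.8,0,0,-0.15,0],[0.8,0,0,-0.23,0],[0.8,0,0,-0.25,0],[0.8,0,0,-0.25,0]]'; python3 -m handwheel '[[0.6,0,0,0,0],[0.3,0,0,0,0],[0,0,0,0,0],[0,0,0,0,0],[0,0,0,0,0],[0,0,0,2,0],[0,0,0,6,0],[0,0,0,12,0]]';python3 -m handwheel '[[0,-3,0,2,0],[0,-8,4,2,0],[0,-12,8,2,0],[0,-16,12,2,0],[0,-18,17,2,0],[0,-18,21,2,0],[0,-18,21,2,0]]'
python3 - <<'E'
from h import *
p,d=imaging.capture("top"); W=cloud("top",None,d)
for a in [(.060,.071,(.632,.082),.03),(.068,.079,(.6265,.006),.035),(.075,.085,(.621,-.07),.035),(.083,.095,(.615,-.146),.035),(.057,.066,(.464,0),.03)]: print(fit_pts(W,*a))
a=cv2.resize(p[110:270,140:480],None,fx=2.3,fy=2.3)
cv2.imwrite("pics/t4.png",a[:,:,::-1])
E
```

```text
time_s: 25.25
tcp_pos: [0.6317, 0.0819, 0.0312]
eef_rot: [-180.0, 0.0, -94.1]
contact_force: [-1.5, 0.3, 3.1]
gripper_width: 0.0232
gripper_force: 15.0
time_s: 26.25
tcp_pos: [0.6302, 0.0815, 0.1502]
eef_rot: [179.8, -0.1, -94.1]
contact_force: [1.4, 0.1, -0.6]
gripper_width: 0.0872
gripper_force: 0.0
time_s: 27.12
tcp_pos: [0.4512, 0.2944, 0.1709]
eef_rot: [-180.0, 0.0, -93.9]
contact_force: [0.4, -0.1, -0.4]
gripper_width: 0.0879
gripper_force: 0.0
(array([0.6312, 0.0832]), 0.0117, 66)
(array([0.6263, 0.0075]), 0.0161, 122)
(array([ 0.621, -0.068]), 0.0206, 203)
(array([ 0.6158, -0.1435]), 0.0252, 317)
(array([4.641e-01, 4.000e-04]), 0.0198, 350)
```

View pics/t4.png

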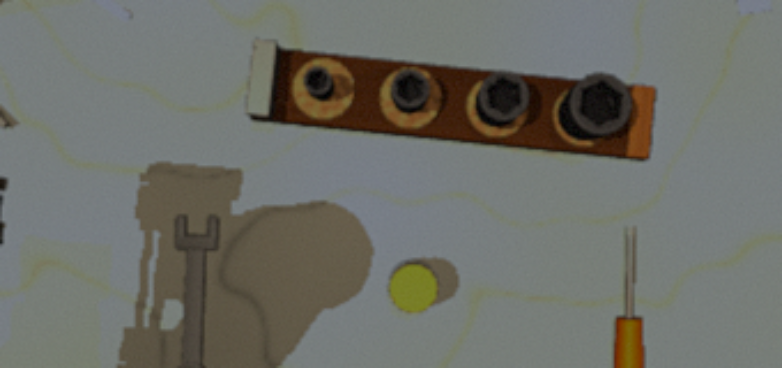

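The picture shows the four sockets upright on their pads, smallest by the stop (318,85) to largest at (600,105). Fits put each within 2 mm of its pad centre. The jar at (413,288) has not moved.

```bash
python3 -c "from plant import r; print(r.close_job())"
```

```text
the job is handed in; nothing more can be done
None
```

The job is handed in at about 27 s: all four sockets stand upright and released on their pads, smallest next to the steel stop, each within about 2 mm of centre, and the jar has not moved.

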